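# Shut and lock the storage chest

## Robot

A 7-joint arm with a two-finger parallel gripper is mounted at the origin on the work surface. World frame = base frame: x ahead of the robot, y to its left, z up, the work surface at z = 0. Lengths are in m, angles in rad, forces in N, time in s.
With the tool pointing down it reaches from about 0.4 to 0.875 m from the base axis. Payload 4.4 kg.
Tool frame: the origin (TCP) lies at the very end of the fingers, on their centre line; the grasp point (between the pads) lies 19 mm behind it; z points along the fingers, y is the line along which they close (so a half turn about z gives the same grasp; the last joint's range is limited). The gripper opens to 85 mm and grips with 20 to 120 N. Pads are 22 mm wide; open, the fingers measure 114 mm over their backs; the gripper's body (76 mm by 85 mm) begins 54 mm behind the grasp point. The pads swing forward as they close: fully open they stand 13 mm farther back than shut.
Start: joints at [-1.252, 0.628, 0.038, 1.517, -0.027, 0.996, -0.02], TCP at [0.244, 0.602, 0.231] pointing down, gripper open.
Joint ranges: [-3.06, 3.06], [-0.37, 2.12], [-1.25, 1.32], [0.18, 2.47], [-1.1, 4.24], [0.23, 1.98], [-2.94, 2.94]. Speed limits (rad/s): [2.57, 2.57, 3.14, 3.14, 3.14, 3.14, 3.14].

## Interface

Orientations are given as a 3x3 rotation matrix whose columns are the frame's x, y, z axes.
In Python, from bench import r gives the robot as it stands. The module is installed in compiled form; this text tells all that it offers.
- The arm moves only by the shell command python3 -m pendant 'ROWS' [FORCE]. ROWS is JSON, a list of rows, each a list of 3 entries, a list of its own where there are three numbers: the shift along the world's x, y, z in m, then the turn, a rotation vector about the world's x, y, z in rad, then the finger opening in m, from 0 to 0.0854. In form: [[[dx, dy, dz], [ax, ay, az], grip], ...]. A call has 1 to 10 rows; each row is the pose to reach, as a shift and turn from the pose commanded when the call began; what a row does not reach only later rows make up. A row lasts 1/8 s, in which the tool goes at most 62.5 mm and 10.7 degrees, less where a joint would pass 70% of its speed; a pose out of reach is approached as far as the arm can. A call with a gripper value outside its range is refused whole. The fingers move at their own pace and stop on an object; FORCE is the grip in N (left out, the last holds). Time passes only in rows, so rows that repeat a pose let the fingers close. It gives the time, the measured TCP pose, the force, the opening and the grip force at its end, in the units of the state.
- r.read_state(): the state, without advancing time (a new reading comes with each control period).
- r.get_image(name): name is "side" or "top" or "wrist"; returns a dict with "frame" (384x512x3 uint8, blue, green, red), "fx", "fy", "cx", "cy" (pixels), "origin" and "attitude" of the camera in the world. Camera axes: x right, y down, z forward; pixel columns grow to the right and rows downward; lengths in m; the calibration is good to about 2 mm. The wrist camera is an equidistant fisheye: a pixel r from the principal point sees the ray r / f radians off the axis. A picture is of the moment at which its call begins. There is no depth.
- r.finish_job(): hands the job in; it is judged then, once.
Trained networks look in a picture, given as the dict that the camera call returned (one of the last four; its "shot" number tells which), for a name from the list of things; names that differ only in an ending like _2 or _b are one class to them, and where a whole thing is asked for, a point or a joint stands for the part that bears it (a point fixed in the world has none). Each returns a list of dicts, best first, with "conf" (0 to 1); they miss things now and then, are a little off and sometimes report something else, mostly with a low value. They report only what shows in the picture. A call takes as long as a camera call.
- r.spot_in(label, picture): "box" ([left, top, width, height] in pixels, round what is visible of it).
- r.place_of(label, picture): "pixel" ([row, column] in pixels: a listed point, or the origin of a listed thing).
The state is a dict: "clock": time; "q": joint angles; "joint_vel": joint speeds; "joint_torque": joint torques, N m; "eef_pos": TCP position; "tool_rot": TCP orientation; "ft_force": force on the tool from outside, world axes, zero at the start; "wrist_torque": the same for the moment, N m; "width": finger opening in m; "gripper_force": force on a finger pad.
Only numpy, scipy, OpenCV 4.12 (cv2) and the standard library are available. Lean on these libraries where they do the work, as an engineer would, in place of code of your own. Each camera call takes 0.05 s, during which the arm holds its last target. There are 200 camera calls.

## Task

Lock up the grey storage chest. Push its lid fully shut, so that the hasp plate on the lid comes down on the padlock built into the sloping front; swing the padlock's open shackle round and feel with its free leg for the hole in the hasp plate, which sits loose on its bolt and rarely lines up by itself, jiggle the two into line with the hole in the padlock, and press the shackle down until the pawl inside clicks and it stays down when you let go. Press no harder than it takes, without ramming it against its stop, and leave everything else on the table where it is.

Things in the scene. Friction and masses are not known exactly. Their poses are not given: they have to be found in the camera images.
- chest: Grey steel chest, fixed: 220 mm deep (x), 360 wide (y); origin on the table under its mid-width, x away from the robot's side towards the hinges, z up. Front wall (x = -120) 90 mm high; from there a bevel rises at 30 degrees from level to the rim at x = 0, z = 159. The lid covers x = -12 to 100.
- lock: Brass padlock block set into the middle of the bevel, 46 (x) by 104 (y) mm, top at z = 26. Origin on the bevel under its centre, at chest (-59, 0, 125) mm. Its z axis stands square out of the bevel: 30 degrees from vertical, leaning to the robot; x points up the bevel, y along the chest's y. Heel leg of the shackle (never leaves the block) at y = +32, hole for the toe leg at y = -32.
- lid (a joint): lid angle, rad: 0 = shut, grows as it opens upward, at most 0.9. Hinge along the chest's y at chest x = 100, z = 159 mm. Stays at any angle by friction (0.9 N m); 3 to 8 N down near the front edge shuts it.
- lid_edge (a point): middle of the upper front edge of the lid, at chest (-12, 0, 184) mm when shut. Lid 25 mm thick, flat on top but for a steel strap 36 mm wide, 4 mm thick, at y = -32 (reaches 62 mm behind the edge), bent down over the bevel. Under the strap's end the hasp plate (36 mm wide, 4 mm thick) hangs on a slotted bolt: see toe_hole.
- toe_hole (a point): centre of the mouth of the toe hole, 16 mm wide, in the block's top; axes as the lock's. Lid shut, the hasp plate lies on the block (its top at lock z = 31 mm). Its own 15.5 mm hole may be up to 15 mm up or down the bevel (lock x) from the toe hole: the plate slides that much, stiffly (2.5 N), and the toe leg, once in the plate's hole, can drag it into line.
- shackle (a joint): swing of the shackle about its heel leg, rad: 0 = toe leg over the toe hole, positive = swung open towards the robot, down the bevel; -0.4 to 1.7. Stays where left; about 2 N at the crown turns it. Pressed in, it stops after 2.5 mm if swung far aside, 5 to 6 mm with the toe on the hasp plate, 10 mm with the toe through the plate but not over the toe hole (within 0.04 rad it drops in).
- shackle_lift (a joint): how far the shackle is pressed in along the lock's -z, m: 0 = sprung up (open), 0.020 = hard stop. A spring resists with 4 N rising to 8; from 0.009 to 0.014 the pawl's ramp adds to it (about 15 N in all), then it gives way; at 0.0185 the pawl clicks in behind and holds the shackle at about 0.0185 once let go. Without the click it springs up again.
- crown (a point): middle of the crown of the U-shaped steel shackle: round bar 12 mm thick, straight for 36 mm, legs 64 mm apart, toe leg blunt with a 1.5 mm chamfer, its end 46 mm below the crown's axis. Sprung up, its axis is 56 mm above the block's top, pressed home 36. Axes: the lock's, turned with the shackle; the crown runs along y, from +y (heel) to -y (toe).
- rail: fixed hanging rail: 20 mm bar along the chest's y, 560 mm above the table, over chest x = -80 mm (above the lock), 840 mm long; side arms carry it from two uprights at chest x = 120, y = +-420; a brush and a dustpan hang on the arms at x = 30, down to z = 320. Origin and axes as the chest's. The tool must reach the lock below it, leaning back towards the robot as the lock does.
- paint_tin: closed metal paint tin, 106 mm across, 123 mm tall, stands upright beside the chest's right end; origin under its centre; bystander
- cleaner: white plastic bottle with cap and label, 68 mm across, 200 mm tall, upright beside the chest's left end; origin under its centre; bystander
- jar: glass jar with a metal lid, 72 mm across, 90 mm tall, upright near the chest's left end; origin under its centre; bystander
- screwdriver: screwdriver lying on the table in front of the chest, to the left; bystander
- spare_padlock: a small padlock, already shut, lying flat on the table in front of the chest to the right: body 46 x 64 mm, 30 mm thick; NOT the lock of the chest; bystander
- torch: black torch lying on the table near the chest's right front corner, 150 mm long, 44 mm thick; bystander
- dust_brush: flat brush lying on the table near the chest's left front corner; bystander

How it is judged:
By the outcome, as a careful person would: the job done as asked, in the order asked, and still so for the second after the job is handed in, with the robot touching nothing.
It also fails if it takes over 58 s, if anything falls off the work surface, if the arm or the gripper's body presses on something with over 40 N, if the wrist force passes 120 N, or if a joint passes its speed limit or range.

## Working session

There is one attempt and no reset: what is moved stays moved. The work goes in short steps, Python scripts to look and compute and a shell command to move; the robot and the scene stay as the last step left them, time stands still between calls to the robot, and variables do not carry over. Pictures are saved under pics/ and viewed, at most 12 in all, crops included, and the job is handed in when it is done.

```bash
mkdir -p pics
cat > h.py <<'E'
import numpy as np, cv2
from bench import r
np.set_printoptions(precision=4,suppress=True)
def ray(im,px):
    v,u=px; x=(u-im["cx"])/im["fx"]; y=(v-im["cy"])/im["fy"]
    return np.array(im["origin"]),np.array(im["attitude"])@(np.array([x,y,1])/np.linalg.norm([x,y,1]))
def proj(im,P):
    c=np.array(im["attitude"]).T@(np.array(P)-np.array(im["origin"])); return c[1]/c[2]*im["fy"]+im["cy"],c[0]/c[2]*im["fx"]+im["cx"]
def tri(rays):
    A=0;b=0
    for o,d in rays:
        M=np.eye(3)-np.outer(d,d);A=A+M;b=b+M@o
    p=np.linalg.solve(A,b); return p,[np.linalg.norm((np.eye(3)-np.outer(d,d))@(p-o)) for o,d in rays]
E
python3 - <<'E'
from h import *
s=r.read_state();print(s["eef_pos"],s["tool_rot"],s["ft_force"],s["width"])
ims={n:r.get_image(n) for n in("side","top")}
for n,im in ims.items(): 
    cv2.imwrite(f"pics/{n}0.png",im["frame"]);print(n,im["origin"],np.array(im["attitude"])[:,2],im["fx"])
for l in["chest","lock","lid_edge","toe_hole","crown","rail","paint_tin","cleaner","jar"]:
    R=[]
    for n,im in ims.items():
        d=r.place_of(l,im)
        if d: print(l,n,np.array(d[0]["pixel"]),d[0]["conf"]); R.append(ray(im,d[0]["pixel"]))
    if len(R)==2: print("   ",*tri(R))
E
```

```text
[0.2437 0.6019 0.2304] [[-0.9269  0.3754 -0.0007]
 [ 0.3754  0.9269 -0.0017]
 [-0.     -0.0018 -1.    ]] [0.0453 0.5154 1.0577] 0.08535187089461568
side [ 0.2639 -0.3509  1.2303] [ 0.3011  0.3133 -0.9006] 408.4098094717252
top [0.3922 0.0286 1.3844] [ 0.1872  0.0148 -0.9822] 462.4921566926031
chest side [201.4 271.1] 0.71
chest top [183.9 262.9] 0.63
    [0.6581 0.0233 0.0395] [np.float64(0.00417230094110325), np.float64(0.004172300941103218)]
lock side [196.2 256.8] 0.8
lock top [237.4 244.2] 0.16
    [0.5318 0.0373 0.2301] [np.float64(0.0620157641395178), np.float64(0.06201576413951786)]
lid_edge side [171.6 274.6] 0.55
lid_edge top [161.3 257. ] 0.69
    [0.6898 0.0395 0.1789] [np.float64(0.0007355340009938784), np.float64(0.0007355340009940832)]
toe_hole side [203.6 262.2] 0.83
toe_hole top [197.5 270.2] 0.81
    [0.6002 0.0045 0.1418] [np.float64(0.004330023672048866), np.float64(0.0043300236720486)]
crown side [199.3 233. ] 0.65
crown top [211.6 253.9] 0.66
    [0.5461 0.0525 0.1895] [np.float64(0.006324696010835234), np.float64(0.006324696010835446)]
rail top [198.  267.3] 0.16
paint_tin side [267.4 323.3] 0.97
paint_tin top [192.1 352.6] 0.91
    [ 0.6243 -0.2394  0.0318] [np.float64(0.0008531030590991041), np.float64(0.000853103059099032)]
cleaner side [155.5 223.8] 0.63
cleaner top [182.9 181.8] 0.75
    [0.6715 0.2684 0.0165] [np.float64(0.004460040555885708), np.float64(0.004460040555886086)]
jar side [198.7 257.1] 0.7
jar top [213.8 175.4] 0.82
    [ 0.69    0.2755 -0.3457] [np.float64(0.1061340242121355), np.float64(0.10613402421213564)]
```

```bash
python3 -c "
import cv2,numpy as np
a=cv2.imread('pics/side0.png');b=cv2.imread('pics/top0.png');cv2.imwrite('pics/c0.png',cv2.resize(np.vstack([a,b]),(800,1200))[:600]);cv2.imwrite('pics/c1.png',cv2.resize(b,(800,600)))"
```

```text
(no output)
```

View pics/c0.png

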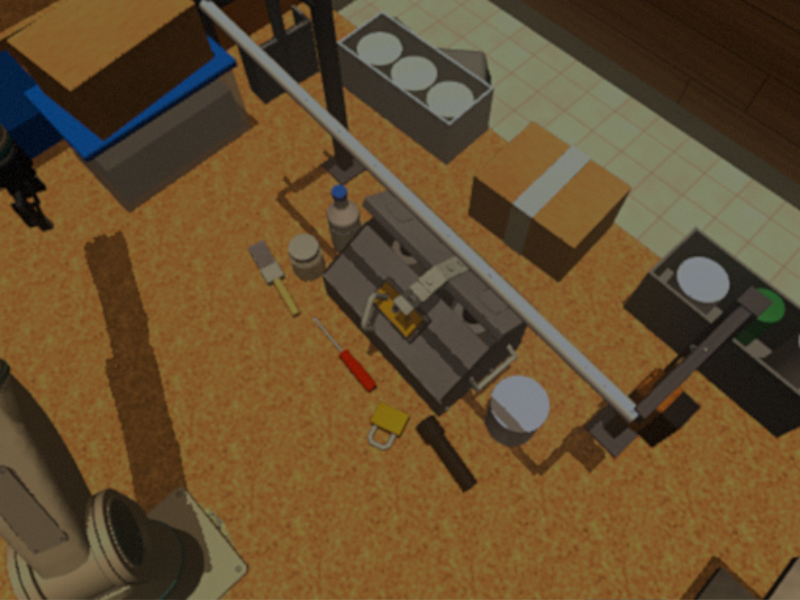

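View pics/c1.png

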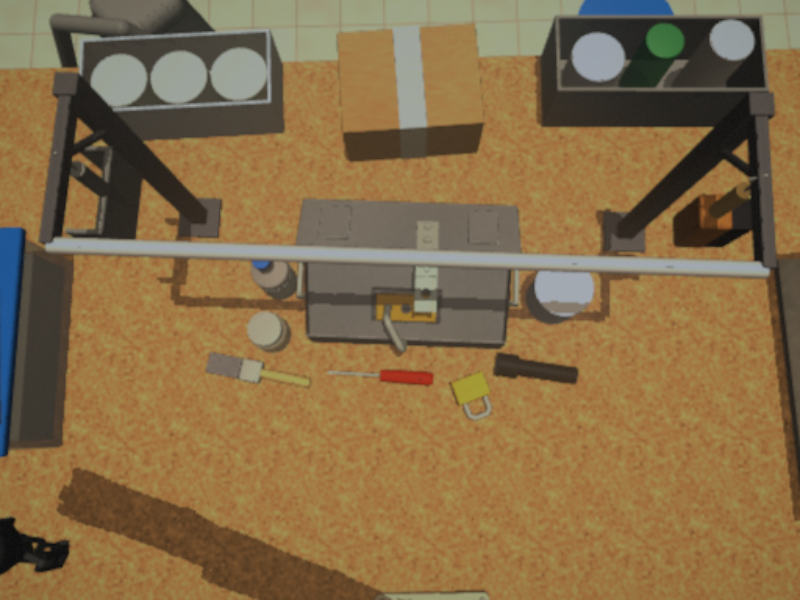

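The top view shows the lid ajar, with the strap running down to about (425,305) and the shackle swung toward the robot around (395,335). In the same picture the rail ends are at (50,245) and (770,270). In the side picture they are at (205,5) and (632,411).

```bash
cat >> h.py <<'E'
def C2W(p,P):
    x,y,a=p[:3]; c,s=np.cos(a),np.sin(a); P=np.asarray(P,float)
    return np.array([x+c*P[0]-s*P[1],y+s*P[0]+c*P[1],P[2]])
ZL=np.array([-.5,0,.75**.5]);XL=np.array([.75**.5,0,.5])
def L2C(P): return np.array([-.059,0,.125])+P[0]*XL+P[1]*np.array([0,1,0])+P[2]*ZL
def edge(l,y=0): c,s=np.cos(l),np.sin(l); return np.array([.1-.112*c+.025*s*1,y,.159+.025*c+.112*s])
def crown(w,press=0): return L2C([-.032*np.sin(w),.032-.032*np.cos(w),.026+.056-press])
E
cat > fit.py <<'E'
from h import *
from scipy.optimize import least_squares
ims={n:r.get_image(n) for n in("side","top")}
k=512/800
obs=[]
for n,im in ims.items():
    for l in["chest","lock","toe_hole","crown","lid_edge"]:
        d=r.place_of(l,im)
        if d and d[0]["conf"]>.4: obs.append((n,l,d[0]["pixel"],2.0))
for n,l,u,v in[("top","rl",50,245),("top","rr",770,270),("side","rl",205,5),("side","rr",632,411)]: obs.append((n,l,[v*k,u*k],2.5))
# chest front upper/lower corners by eye in the top view
def M(p,l):
    if l=="chest":return C2W(p,[0,0,0])
    if l=="lock":return C2W(p,L2C([0,0,0]))
    if l=="toe_hole":return C2W(p,L2C([0,-.032,.026]))
    if l=="crown":return C2W(p,crown(p[4]))
    if l=="lid_edge":return C2W(p,edge(p[3]))
    return C2W(p,[-.08,.42 if l=="rl" else -.42,.56])
f=lambda p:np.concatenate([(np.array(proj(ims[n],M(p,l)))-px)/s for n,l,px,s in obs])
s=least_squares(f,[.65,.03,0,.2,1.],loss="soft_l1")
print(s.x,np.sqrt(np.diag(np.linalg.inv(s.jac.T@s.jac))))
for o in obs: print(o[:2],np.array(proj(ims[o[0]],M(s.x,o[1])))-o[2])
print("edge",C2W(s.x,edge(s.x[3])),"crown",C2W(s.x,crown(s.x[4])),"toe",M(s.x,"toe_hole"))
im=ims["side"];big=cv2.resize(im["frame"],None,fx=4,fy=4,interpolation=cv2.INTER_CUBIC)
out=[]
for n,(r0,c0) in {"side":(110,180),"top":(110,170)}.items():
    big=cv2.resize(ims[n]["frame"],None,fx=4,fy=4,interpolation=cv2.INTER_CUBIC)
    def pl(Ps,col):
        q=[proj(ims[n],C2W(s.x,P)) for P in Ps]; q=np.int32([[u*4+2,v*4+2] for v,u in q]); cv2.polylines(big,[q],False,col,1)
    for yy in(-.18,.18): pl([[-.12,yy,0],[-.12,yy,.09],[0,yy,.159]],(0,0,255))
    pl([[-.12,-.18,.09],[-.12,.18,.09]],(0,0,255)); pl([[-.12,-.18,0],[-.12,.18,0]],(0,0,255))
    pl([edge(s.x[3],-.18),edge(s.x[3],.18)],(255,0,0)); pl([edge(0,-.18),edge(0,.18)],(255,255,0))
    pl([L2C([x,y,.026]) for x,y in[(-.023,-.052),(.023,-.052),(.023,.052),(-.023,.052),(-.023,-.052)]],(0,255,0))
    w=s.x[4];pl([L2C([0,.032,.026]),L2C([0,.032,.082]),L2C([-.064*np.sin(w),.032-.064*np.cos(w),.082])],(255,0,255))
    out.append(big[r0*4:r0*4+600,c0*4:c0*4+400 if 0 else c0*4+640][:, :])
cv2.imwrite("pics/o.png",cv2.resize(np.hstack(out),(800,375)))
E
python3 fit.py
```

```text
[ 0.6688  0.0286 -0.0588  0.4381  1.1414] [0.0022 0.002  0.0065 0.0483 0.1732]
('side', 'chest') [-3.1256 -0.3037]
('side', 'lock') [-1.5186  0.6634]
('side', 'toe_hole') [-1.7905 -0.5873]
('side', 'crown') [-2.9799  2.3145]
('side', 'lid_edge') [-0.8701 -1.4066]
('top', 'chest') [-1.5795  1.7273]
('top', 'lock') [ 3.9861 -0.462 ]
('top', 'toe_hole') [1.5268 2.3127]
('top', 'crown') [ 3.4626 -0.0836]
('top', 'lid_edge') [ 0.0465 -0.0203]
('top', 'rl') [-0.0178  0.3389]
('top', 'rr') [-0.1224 -1.8885]
('side', 'rl') [ 0.0856 -0.0016]
('side', 'rr') [4.6995 2.1087]
edge [0.678  0.0281 0.2292] crown [0.5449 0.0546 0.1815] toe [0.595  0.0009 0.1475]
```

View pics/o.png

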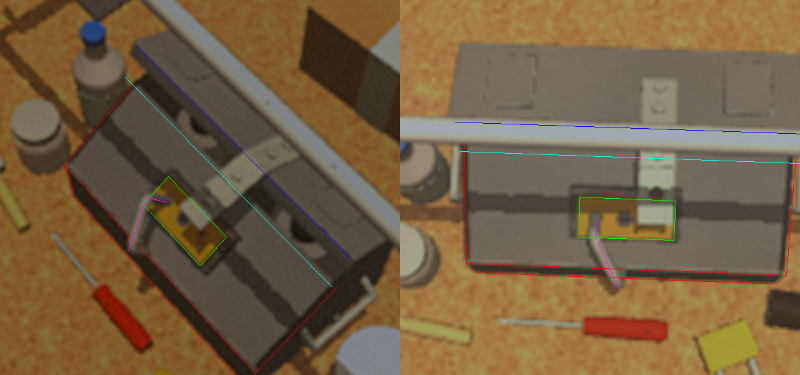

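The model overlay fits: lid about 0.44 rad open, shackle at about 1.1 rad, and the yaw looks closer to -0.04. Next I work out the approach moves.

```bash
cat >> h.py <<'E'
from scipy.spatial.transform import Rotation as Ro
def toolR(a,tilt,w):  # a: chest yaw; tool z leaning by tilt; closing axis square to the crown at swing w
    z=np.array([np.sin(tilt),0,-np.cos(tilt)]); X=np.array([np.cos(tilt),0,np.sin(tilt)]); Y=np.array([0,1,0])
    y=-np.cos(w)*X+np.sin(w)*Y; x=np.cross(y,z)
    return Ro.from_euler("z",a).as_matrix()@np.c_[x,y,z]
def move(P,R=None):
    s=r.read_state(); print("shift",np.array(P)-s["eef_pos"],"turn",Ro.from_matrix(np.array(R)@np.array(s["tool_rot"]).T).as_rotvec() if R is not None else "")
E
python3 - <<'E'
from h import *
p=[.669,.029,-.04,.438,1.14]
R=toolR(p[2],np.pi/4,1.14);print(R)
move([.45,.15,.40],R)
def pt(l,h=0,b=.02): c,s=np.cos(l),np.sin(l); u=-.112+b; v=.025+h; return C2W(p,[.1+u*c+v*s,.015,.159+v*c-u*s])
for l,h in[(.44,.05),(.44,.02),(.44,0),(.33,0),(.22,0),(.11,0),(0,0)]: print(l,h,pt(l,h))
E
```

```text
[[-0.6587 -0.2587  0.7065]
 [-0.3916  0.9197 -0.0283]
 [-0.6425 -0.2953 -0.7071]]
shift [ 0.2061 -0.4525  0.1687] turn [-0.3338 -0.7321  0.7345]
0.44 0.05 [0.7183 0.042  0.266 ]
0.44 0.02 [0.7055 0.0426 0.2389]
0.44 0 [0.697  0.0429 0.2208]
0.33 0 [0.6906 0.0431 0.2125]
0.22 0 [0.6853 0.0434 0.2035]
0.11 0 [0.6809 0.0435 0.1939]
0 0 [0.6776 0.0437 0.184 ]
```

```bash
python3 -m pendant '[[[0.02,-0.045,0.03],[-0.04,-0.09,0.09],0],[[0.05,-0.1,0.06],[-0.08,-0.18,0.18],0],[[0.08,-0.16,0.1],[-0.12,-0.27,0.27],0],[[0.11,-0.22,0.14],[-0.17,-0.37,0.37],0],[[0.14,-0.28,0.17],[-0.21,-0.46,0.46],0],[[0.165,-0.34,0.18],[-0.25,-0.55,0.55],0],[[0.185,-0.4,0.18],[-0.29,-0.64,0.64],0],[[0.205,-0.45,0.17],[-0.334,-0.732,0.735],0],[[0.205,-0.45,0.17],[-0.334,-0.732,0.735],0],[[0.205,-0.45,0.17],[-0.334,-0.732,0.735],0]]' 20
cat > wl.py <<'E'
from h import *
import sys
im=r.get_image("wrist");print(im["fx"],im["fy"],im["cx"],im["cy"])
cv2.imwrite(f"pics/{sys.argv[1]}.png",cv2.resize(im["frame"],(800,600)))
for l in["lid_edge","toe_hole","crown","lock"]:
    d=r.place_of(l,im); print(l,[(np.array(e["pixel"]),e["conf"]) for e in d[:2]])
s=r.read_state();print(s["clock"],s["eef_pos"],s["ft_force"],s["width"])
E
python3 wl.py w1
```

```text
clock: 2.85
eef_pos: [0.449, 0.1485, 0.4012]
tool_rot: [[-0.661, -0.253, 0.706], [-0.387, 0.921, -0.032], [-0.642, -0.294, -0.708]]
ft_force: [-0.4, 1.4, 0.2]
width: 0.0002
gripper_force: 0.0
297.3186396354542 297.3186396354542 253.2835318505281 190.229857287031
lid_edge [(array([155. , 174.7]), 0.64)]
toe_hole [(array([ 73.3, 188.3]), 0.71)]
crown [(array([ 74.1, 218.7]), 0.67)]
lock [(array([ 78. , 209.1]), 0.84)]
3.1 [0.449  0.1541 0.4016] [-0.1867  0.2545 -0.35  ] -1.5060867580214449e-06
```

View pics/w1.png

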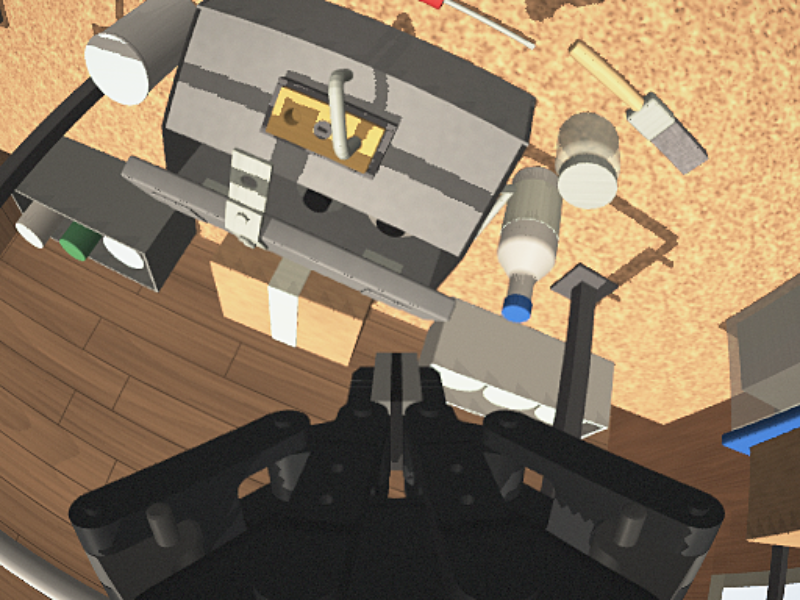

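The wrist view shows the lid well open, its front edge running from (127,160) to (452,300). The toe hole is at (291,117), the shackle heel near (345,150), its crown's far end near (340,75), and the bevel's front-left corner at (533,130). I'll refit using these.

```bash
cat > fit2.py <<'E'
from h import *
from scipy.optimize import least_squares
W=r.get_image("wrist")
def pf(im,P):
    c=np.array(im["attitude"]).T@(np.array(P)-np.array(im["origin"])); th=np.arctan2(np.hypot(c[0],c[1]),c[2]); h=np.hypot(c[0],c[1])
    return np.array([c[1]/h*th*im["fy"]+im["cy"],c[0]/h*th*im["fx"]+im["cx"]])
ims={n:r.get_image(n) for n in("side","top")}; ims["w"]=W
k=.64; obs=[]
for n,im in ims.items():
    for l in["lock","toe_hole","crown","lid_edge"]:
        d=r.place_of(l,im)
        if d and d[0]["conf"]>.4: obs.append((n,l,np.array(d[0]["pixel"]),1.5))
for n,l,u,v,s in[("top","rl",50,245,2),("side","rl",205,5,2),("w","er",127,160,2),("w","el",452,300,2),("w","bl",533,132,2.5),("w","toe",291,117,1.5)]: obs.append((n,l,np.array([v*k,u*k]),s))
def M(p,l):
    f={"lock":lambda:L2C([0,0,0]),"toe_hole":lambda:L2C([0,-.032,.026]),"toe":lambda:L2C([0,-.032,.026]),"crown":lambda:crown(p[4]),"lid_edge":lambda:edge(p[3]),"er":lambda:edge(p[3],-.18),"el":lambda:edge(p[3],.18),"bl":lambda:[-.12,.18,.09],"rl":lambda:[-.08,.42,.56]}
    return C2W(p,f[l]())
P=lambda n,X:np.array(proj(ims[n],X)) if n!="w" else pf(W,X)
f=lambda p:np.concatenate([(P(n,M(p,l))-px)/s for n,l,px,s in obs])
s=least_squares(f,[.65,.03,-.04,.4,1.],loss="soft_l1")
print(s.x,np.sqrt(np.diag(np.linalg.inv(s.jac.T@s.jac))))
for o in obs: print(o[:2],P(o[0],M(s.x,o[1]))-o[2])
print("crown",M(s.x,"crown"),"toe",M(s.x,"toe"))
big=cv2.resize(W["frame"],(1600,1200),interpolation=cv2.INTER_CUBIC);p=s.x
def pl(Ps,col):
    Q=[]
    for a,b in zip(Ps[:-1],Ps[1:]): Q+=[np.array(a)+(np.array(b)-a)*t for t in np.linspace(0,1,12)]
    cv2.polylines(big,[np.int32([[pf(W,C2W(p,q))[1]*3.125,pf(W,C2W(p,q))[0]*3.125] for q in Q])],False,col,1)
pl([[-.12,-.18,.09],[-.12,.18,.09],[0,.18,.159],[0,-.18,.159]],(0,0,255));pl([edge(p[3],-.18),edge(p[3],.18)],(255,0,0))
pl([L2C([x,y,.026]) for x,y in[(-.023,-.052),(.023,-.052),(.023,.052),(-.023,.052),(-.023,-.052)]],(0,255,0))
w=p[4];pl([L2C([0,.032,.026]),L2C([0,.032,.082]),L2C([-.064*np.sin(w),.032-.064*np.cos(w),.082]),L2C([-.064*np.sin(w),.032-.064*np.cos(w),.036])],(255,0,255))
cv2.imwrite("pics/o2.png",big[0:600,230:1030])
l=p[3]
def pt(l,h=0,b=.02): c,s=np.cos(l),np.sin(l); u=-.112+b; v=.025+h; return C2W(p,[.1+u*c+v*s,.015,.159+v*c-u*s])
e=np.array(r.read_state()["eef_pos"]);print(e)
for a,h in[(l,.05),(l,.02),(l,0),(l*.75,0),(l/2,0),(l/4,0),(0,0)]: print(a,h,pt(a,h),pt(a,h)-e)
E
python3 fit2.py
```

```text
[ 0.6704  0.0329 -0.0515  0.3345  1.0633] [0.0019 0.0016 0.0088 0.029  0.0809]
('side', 'lock') [-1.5848  2.6468]
('side', 'toe_hole') [-2.3262 -2.5426]
('side', 'crown') [20.8769 59.9268]
('side', 'lid_edge') [-102.6993   22.4388]
('top', 'lock') [ 1.3588 -2.8675]
('top', 'toe_hole') [0.2045 2.913 ]
('top', 'crown') [ 1.4851 -3.0257]
('top', 'lid_edge') [2.2364 3.127 ]
('w', 'lock') [1.7162 0.538 ]
('w', 'toe_hole') [3.1782 1.1783]
('w', 'crown') [-1.285 -0.148]
('w', 'lid_edge') [-8.6402  5.125 ]
('top', 'rl') [ 0.8067 -1.7892]
('side', 'rl') [-0.4253 -1.4951]
('w', 'er') [ 0.1962 -1.3499]
('w', 'el') [ 2.6082 -5.2452]
('w', 'bl') [ 5.0913 -5.1791]
('w', 'toe') [-2.1018 -2.4617]
crown [0.5472 0.0557 0.182 ] toe [0.5968 0.0047 0.1475]
[0.449  0.1524 0.4013]
0.33449417781280477 0.05 [0.7088 0.0459 0.26  ] [ 0.2598 -0.1065 -0.1413]
0.33449417781280477 0.02 [0.699  0.0464 0.2317] [ 0.25   -0.106  -0.1696]
0.33449417781280477 0 [0.6924 0.0468 0.2128] [ 0.2434 -0.1057 -0.1885]
0.2508706333596036 0 [0.6882 0.047  0.2061] [ 0.2392 -0.1054 -0.1953]
0.16724708890640239 0 [0.6846 0.0472 0.199 ] [ 0.2356 -0.1053 -0.2024]
0.08362354445320119 0 [0.6815 0.0473 0.1916] [ 0.2326 -0.1051 -0.2097]
0 0 [0.6791 0.0475 0.184 ] [ 0.2301 -0.105  -0.2173]
```

View pics/o2.png

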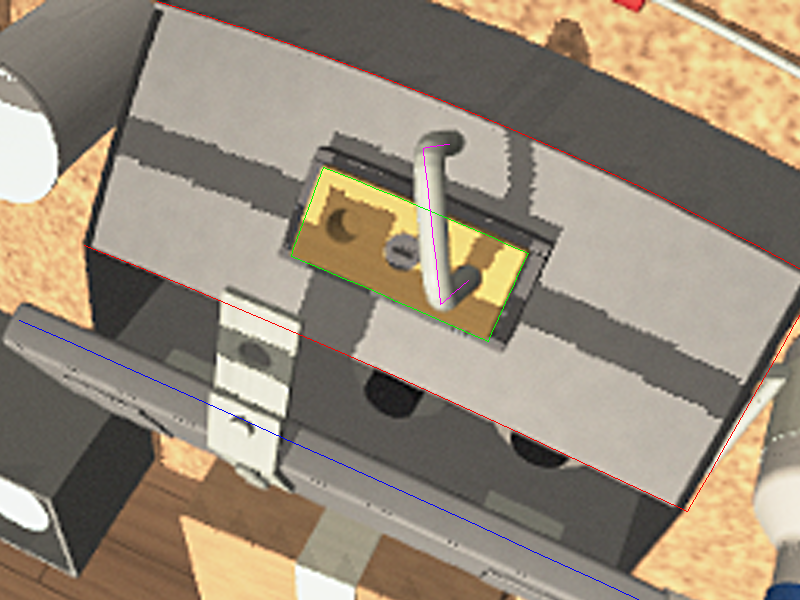

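```bash
python3 -m pendant '[[[0.05,-0.03,-0.015],[0,0,0],0],[[0.1,-0.06,-0.04],[0,0,0],0],[[0.15,-0.08,-0.07],[0,0,0],0],[[0.2,-0.106,-0.09],[0,0,0],0],[[0.24,-0.106,-0.11],[0,0,0],0],[[0.25,-0.106,-0.125],[0,0,0],0],[[0.25,-0.106,-0.125],[0,0,0],0]]' 20; python3 wl.py w2
```

```text
clock: 4.72
eef_pos: [0.7005, 0.0426, 0.2717]
tool_rot: [[-0.664, -0.256, 0.703], [-0.389, 0.921, -0.032], [-0.639, -0.295, -0.711]]
ft_force: [0.2, -0.0, 0.4]
width: -0.0001
gripper_force: 0.0
297.3186396354542 297.3186396354542 253.2835318505281 190.229857287031
lid_edge [(array([155.6, 262.9]), 0.9)]
toe_hole []
crown []
lock []
4.975 [0.6983 0.0479 0.2776] [0.8598 0.9742 0.6962] 2.2278973450066136e-05
```

View pics/w2.png

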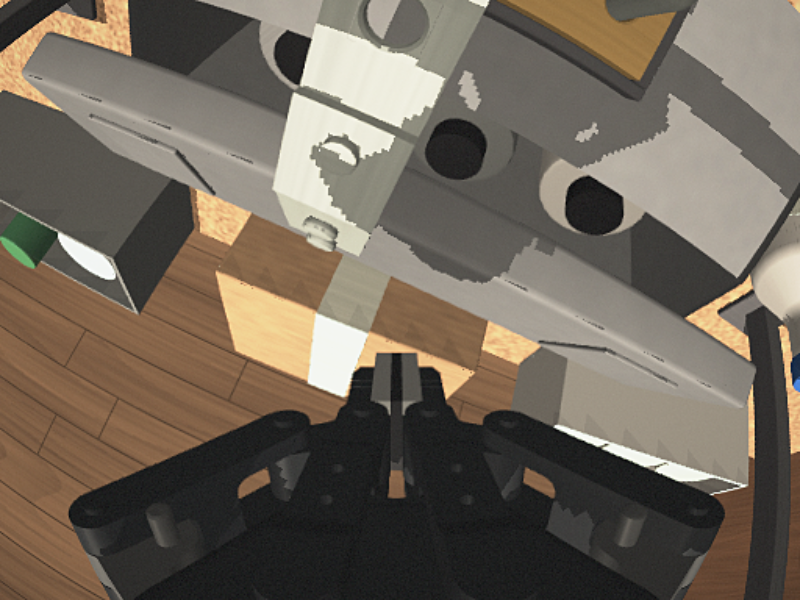

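The fingertips at (397,355) are above the lid, left of the strap. Pressing down along the arc.

```bash
python3 -m pendant '[[[0,0,-0.02],[0,0,0],0],[[-0.002,0,-0.04],[0,0,0],0],[[-0.005,0,-0.053],[0,0,0],0],[[-0.008,0,-0.062],[0,0,0],0],[[-0.012,0,-0.07],[0,0,0],0],[[-0.016,0,-0.078],[0,0,0],0],[[-0.018,0,-0.085],[0,0,0],0],[[-0.018,0,-0.085],[0,0,0],0]]' 20
```

```text
clock: 5.98
eef_pos: [0.681, 0.0472, 0.1913]
tool_rot: [[-0.658, -0.26, 0.707], [-0.393, 0.919, -0.027], [-0.643, -0.296, -0.707]]
ft_force: [-0.7, 2.1, 6.6]
width: 0.0001
gripper_force: 2.9
```

```bash
python3 -m pendant '[[[-0.001,0,-0.004],[0,0,0],0],[[-0.001,0,-0.007],[0,0,0],0],[[-0.001,0,-0.009],[0,0,0],0],[[-0.001,0,-0.009],[0,0,0],0]]' 20;python3 -m pendant '[[[0,0,-0.001],[0,0,0],0],[[0,0,-0.002],[0,0,0],0],[[0,0,-0.002],[0,0,0],0]]' 20
```

```text
clock: 6.48
eef_pos: [0.683, 0.048, 0.1901]
tool_rot: [[-0.647, -0.257, 0.718], [-0.395, 0.918, -0.028], [-0.652, -0.301, -0.696]]
ft_force: [-21.0, 1.6, 41.2]
width: -0.0001
gripper_force: 20.3
clock: 6.85
eef_pos: [0.6832, 0.0481, 0.1898]
tool_rot: [[-0.645, -0.256, 0.72], [-0.395, 0.918, -0.028], [-0.654, -0.303, -0.693]]
ft_force: [-29.3, 1.9, 51.7]
width: -0.0002
gripper_force: 25.6
```

```bash
python3 -m pendant '[[[-0.005,0,0.03],[0,0,0],0],[[-0.03,0,0.07],[0,0,0],0],[[-0.07,0.003,0.1],[0,0.05,0],0],[[-0.12,0.005,0.12],[0,0.15,0],0.05],[[-0.17,0.01,0.12],[0,0.26,0],0.05],[[-0.2,0.01,0.12],[0,0.26,0],0.05],[[-0.2,0.01,0.12],[0,0.26,0],0.05],[[-0.2,0.01,0.12],[0,0.26,0],0.05]]' 20;python3 wl.py w3
```

```text
clock: 7.85
eef_pos: [0.479, 0.0555, 0.2992]
tool_rot: [[-0.805, -0.324, 0.497], [-0.389, 0.921, -0.029], [-0.448, -0.217, -0.867]]
ft_force: [-0.1, -0.1, -0.2]
width: 0.0503
gripper_force: 0.0
297.3186396354542 297.3186396354542 253.2835318505281 190.229857287031
lid_edge [(array([239.3, 206.7]), 0.76)]
toe_hole [(array([175.3, 205.7]), 0.86)]
crown [(array([186. , 257.4]), 0.82)]
lock [(array([178.4, 234.6]), 0.62)]
8.1 [0.4801 0.0554 0.3   ] [0.5648 0.2164 0.2595] 0.05007596772804642
```

View pics/w3.png

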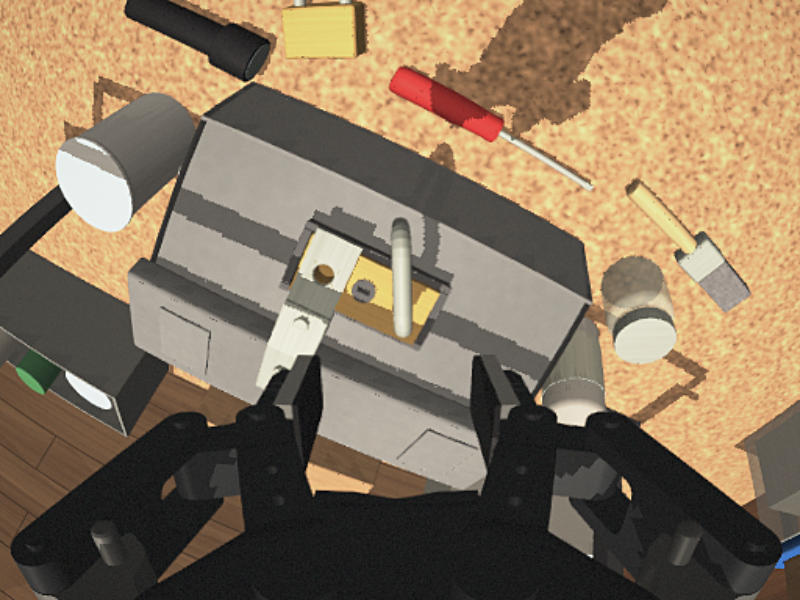

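The lid is shut and the plate lies on the block with its hole at (322,274). The crown runs from (401,225) at the toe to (402,332) at the heel. The block's left corners are at (448,290) and (420,342).

```bash
cat >> h.py <<'E'
def pf(im,P):
    c=np.array(im["attitude"]).T@(np.array(P)-np.array(im["origin"])); h=np.hypot(c[0],c[1]); th=np.arctan2(h,c[2])
    return np.array([c[1]/h*th*im["fy"]+im["cy"],c[0]/h*th*im["fx"]+im["cx"]])
def rf(im,px):
    v=(px[0]-im["cy"])/im["fy"];u=(px[1]-im["cx"])/im["fx"];th=np.hypot(u,v)
    return np.array(im["origin"]),np.array(im["attitude"])@np.array([u/th*np.sin(th),v/th*np.sin(th),np.cos(th)])
def onlock(im,px,p,z): # lock coords of the pixel ray on plane lock z
    o,d=rf(im,px); A=Ro.from_euler("z",p[2]).as_matrix()@np.c_[XL,[0,1,0],ZL]; O=C2W(p,[-.059,0,.125])
    o=A.T@(o-O);d=A.T@d; return o+d*(z-o[2])/d[2]
E
cat > fit3.py <<'E'
from h import *
from scipy.optimize import least_squares
W=r.get_image("wrist"); k=.64
obs=[]
for l in["lock","toe_hole","crown","lid_edge"]:
    d=r.place_of(l,W)
    if d: obs.append((l,np.array(d[0]["pixel"]),1.5))
for l,u,v,s in[("br",204,121,1.5),("bl",584,243,1.5),("kf",448,290,1),("kb",420,342,1.5),("ct",401,226,1.5),("ch",402,331,1.5)]: obs.append((l,np.array([v*k,u*k]),s))
def M(p,l):
    w=p[3]
    f={"lock":lambda:L2C([0,0,0]),"toe_hole":lambda:L2C([0,-.032,.026]),"crown":lambda:crown(w),"lid_edge":lambda:edge(0),"br":lambda:[-.12,-.18,.09],"bl":lambda:[-.12,.18,.09],
    "kf":lambda:L2C([-.023,.052,.026]),"kb":lambda:L2C([.023,.052,.026]),"ct":lambda:L2C([-.064*np.sin(w),.032-.064*np.cos(w),.082]),"ch":lambda:L2C([0,.032,.082])}
    return C2W(p,f[l]())
f=lambda p:np.concatenate([(pf(W,M(p,l))-px)/s for l,px,s in obs])
s=least_squares(f,[.67,.03,-.04,1.],loss="soft_l1");p=s.x
print(p,np.sqrt(np.diag(np.linalg.inv(s.jac.T@s.jac))))
for o in obs: print(o[0],pf(W,M(p,o[0]))-o[1])
print("plate hole",onlock(W,[274*k,322*k],p,.031))
C=M(p,"crown");R=toolR(p[2],np.pi/6,p[3]);z=R[:,2]
print("crown",C)
for d in(-.05,0,.016,.019): print(d); move(C+z*d,R)
E
python3 fit3.py
```

```text
[0.6694 0.0355 0.0042 1.1327] [0.0011 0.0014 0.0129 0.0334]
lock [-1.0192  0.3923]
toe_hole [ 3.0175 -0.5243]
crown [ 94.9181 152.7916]
lid_edge [0.3021 3.6154]
br [-0.4761 -2.7934]
bl [29.4493  9.9964]
kf [-1.7479 -4.0159]
kb [-0.5519 -2.0499]
ct [ 0.4079 -0.7882]
ch [-1.6183  0.9599]
plate hole [ 0.0014 -0.033   0.031 ]
crown [0.5442 0.0534 0.1815]
-0.05
shift [ 0.0389 -0.0029 -0.075 ] turn [0.0071 0.001  0.0493]
0
shift [ 0.0639 -0.0028 -0.1183] turn [0.0071 0.001  0.0493]
0.016
shift [ 0.0719 -0.0028 -0.1321] turn [0.0071 0.001  0.0493]
0.019
shift [ 0.0734 -0.0028 -0.1347] turn [0.0071 0.001  0.0493]
```

```bash
sed -i 's/("bl",584,243,1.5)/("bl",589,304,1.5),("fl",584,243,2),("fr",253,83,2)/; s/"kf":lambda/"fl":lambda:[-.12,.18,0],"fr":lambda:[-.12,-.18,0],"kf":lambda/; s/^    if d: obs/    if d and d[0]["conf"]>.5: obs/' fit3.py; python3 fit3.py
```

```text
[ 0.6699  0.0333 -0.0475  1.0855] [0.0012 0.0016 0.0155 0.0306]
lock [ 1.56   -0.6405]
toe_hole [ 0.5799 -0.469 ]
crown [-2.5945 -0.3115]
lid_edge [0.6754 1.8575]
br [-5.7428 -0.2357]
bl [-3.8337  4.1062]
fl [-3.1378  1.1659]
fr [-2.8604  0.9667]
kf [ 0.6548 -4.0001]
kb [ 0.8802 -3.5251]
ct [3.1006 0.1779]
ch [0.5424 1.9747]
plate hole [ 0.0022 -0.0334  0.031 ]
crown [0.5463 0.0563 0.1819]
-0.05
shift [ 0.0413  0.0009 -0.075 ] turn [-0.0166  0.0027  0.0378]
0
shift [ 0.0663 -0.0003 -0.1183] turn [-0.0166  0.0027  0.0378]
0.016
shift [ 0.0743 -0.0006 -0.1322] turn [-0.0166  0.0027  0.0378]
0.019
shift [ 0.0758 -0.0007 -0.1348] turn [-0.0166  0.0027  0.0378]
```

```bash
python3 -m pendant '[[[0.02,0,-0.04],[-0.016,0.003,0.038],0.05],[[0.041,0,-0.075],[-0.016,0.003,0.038],0.05],[[0.058,0,-0.103],[-0.016,0.003,0.038],0.05],[[0.068,0,-0.121],[-0.016,0.003,0.038],0.05],[[0.0748,-0.001,-0.133],[-0.016,0.003,0.038],0.05],[[0.0748,-0.001,-0.133],[-0.016,0.003,0.038],0.05],[[0.0748,-0.001,-0.133],[-0.016,0.003,0.038],0.05]]' 20; python3 wl.py w4
```

```text
clock: 9.48
eef_pos: [0.5545, 0.0553, 0.1678]
tool_rot: [[-0.788, -0.361, 0.499], [-0.429, 0.903, -0.024], [-0.442, -0.233, -0.866]]
ft_force: [-0.2, -0.8, 0.8]
width: 0.0504
gripper_force: 0.0
297.3186396354542 297.3186396354542 253.2835318505281 190.229857287031
lid_edge []
toe_hole [(array([68.6, 53.3]), 0.7), (array([215.6, 169. ]), 0.63)]
crown [(array([256.4, 257.8]), 0.92), (array([ 65.4, 356. ]), 0.51)]
lock [(array([223.4, 216.2]), 0.75)]
9.725 [0.5549 0.0556 0.1685] [ 0.0227 -0.1261  0.2804] 0.05001862443719791
```

View pics/w4.png

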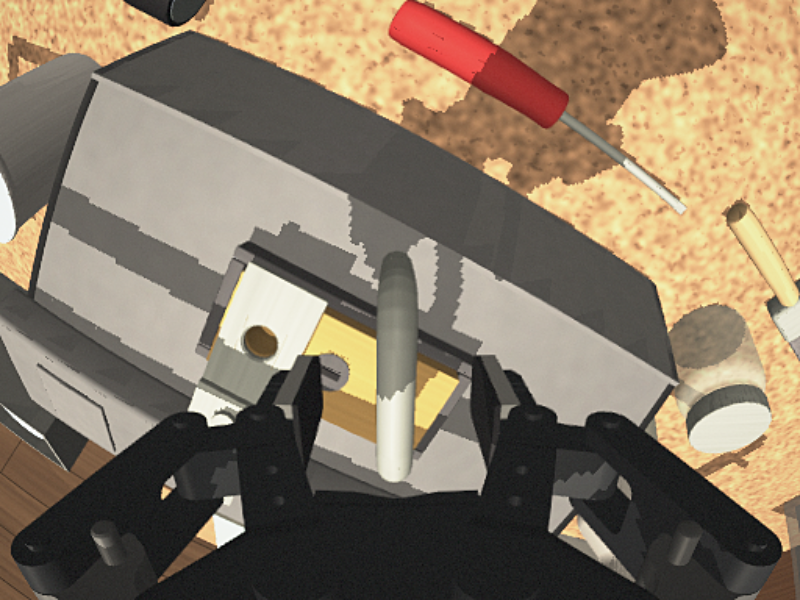

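The crown is centred between the pads, running from (397,255) to (397,480). I'll close on it.

```bash
python3 -m pendant '[[[0,0,0],[0,0,0],0.008],[[0,0,0],[0,0,0],0.008],[[0,0,0],[0,0,0],0.008],[[0,0,0],[0,0,0],0.008]]' 50
cat > sw.py <<'E'
from h import *
import sys
p=[.6699,.0333,-.048]
A=Ro.from_euler("z",p[2]).as_matrix()@np.c_[XL,[0,1,0],ZL]; O=C2W(p,[-.059,0,.125])
s=r.read_state(); R=np.array(s["tool_rot"]);T=np.array(s["eef_pos"])
t=A.T@(T-O); y=A.T@R[:,1]; w=np.arctan2(y[1],-y[0]); 
print("tcp lock",t,"radius",np.hypot(t[0],t[1]-.032),"w by place",np.arctan2(-t[0],.032-t[1]),"w by tool y",w,"tilt",A.T@R[:,2],"force lock",A.T@np.array(s["ft_force"]),"grip",s["width"],s["gripper_force"],s["clock"])
print("axes world xl,yl,zl",A.T)
h=np.array([0,.032,t[2]])
for g in map(float,sys.argv[1:]):
    D=Ro.from_rotvec([0,0,g]).as_matrix(); print(g,A@(D@(t-h)+h-t),A[:,2]*g)
E
python3 sw.py .15 .3 .45 .6 .75 .9 1 1.1
```

```text
clock: 10.22
eef_pos: [0.5549, 0.0551, 0.1675]
tool_rot: [[-0.787, -0.361, 0.5], [-0.429, 0.903, -0.024], [-0.443, -0.233, -0.866]]
ft_force: [-1.2, -1.3, 3.3]
width: 0.0102
gripper_force: 48.6
tcp lock [-0.0281  0.0163  0.0652] radius 0.03215976209655636 w by place 1.0597142863065976 w by tool y 1.0858562065713622 tilt [ 0.0004  0.0002 -1.    ] force lock [ 0.6396 -1.3566  3.4512] grip 0.01022134557149643 48.62627685070038 10.225
axes world xl,yl,zl [[ 0.865  -0.0416  0.5   ]
 [ 0.048   0.9988  0.    ]
 [-0.4994  0.024   0.866 ]]
0.15 [ 0.0021 -0.0041  0.0013] [-0.0749  0.0036  0.1299]
0.3 [ 0.0047 -0.0078  0.003 ] [-0.1498  0.0072  0.2598]
0.45 [ 0.0078 -0.011   0.0048] [-0.2247  0.0108  0.3897]
0.6 [ 0.0113 -0.0136  0.0069] [-0.2997  0.0144  0.5196]
0.75 [ 0.0151 -0.0156  0.0091] [-0.3746  0.018   0.6495]
0.9 [ 0.0191 -0.017   0.0115] [-0.4495  0.0216  0.7794]
1.0 [ 0.0218 -0.0174  0.0131] [-0.4994  0.024   0.866 ]
1.1 [ 0.0246 -0.0176  0.0147] [-0.5494  0.0264  0.9526]
```

```bash
python3 -m pendant '[[[0.0021,-0.0041,0.0013],[-0.075,0.004,0.13],0.008],[[0.0047,-0.0078,0.003],[-0.15,0.007,0.26],0.008],[[0.0078,-0.011,0.0048],[-0.225,0.011,0.39],0.008],[[0.0113,-0.0136,0.0069],[-0.3,0.0144,0.52],0.008],[[0.0113,-0.0136,0.0069],[-0.3,0.0144,0.52],0.008]]' 50
python3 sw.py .15 .3 .45
```

```text
clock: 10.85
eef_pos: [0.5658, 0.0412, 0.1741]
tool_rot: [[-0.447, -0.742, 0.499], [-0.863, 0.504, -0.024], [-0.233, -0.442, -0.866]]
ft_force: [-2.5, -2.8, 2.6]
width: 0.0102
gripper_force: 48.7
tcp lock [-0.0147  0.0029  0.0652] radius 0.032579900744230325 w by place 0.4693715376759286 w by tool y 0.4866845624794203 tilt [-0.0008 -0.0005 -1.    ] force lock [-0.7424 -2.9218  3.3864] grip 0.010180867432756285 48.65919649600983 10.85
axes world xl,yl,zl [[ 0.865  -0.0416  0.5   ]
 [ 0.048   0.9988  0.    ]
 [-0.4994  0.024   0.866 ]]
0.15 [ 0.0038 -0.0021  0.0023] [-0.0749  0.0036  0.1299]
0.3 [ 0.0079 -0.0034  0.0046] [-0.1498  0.0072  0.2598]
0.45 [ 0.012  -0.0041  0.0071] [-0.2247  0.0108  0.3897]
```

```bash
python3 -m pendant '[[[0.0038,-0.0021,0.0023],[-0.075,0.004,0.13],0.008],[[0.0079,-0.0034,0.0046],[-0.15,0.007,0.26],0.008],[[0.0126,-0.0041,0.0074],[-0.236,0.011,0.41],0.008],[[0.0126,-0.0041,0.0074],[-0.236,0.011,0.41],0.008]]' 50
python3 sw.py
python3 - <<'E'
from h import *
im=r.get_image("wrist");cv2.imwrite("pics/w5.png",cv2.resize(im["frame"][130:334,100:372],(800,600),interpolation=cv2.INTER_CUBIC))
E
```

```text
clock: 11.35
eef_pos: [0.5781, 0.037, 0.1812]
tool_rot: [[-0.063, -0.865, 0.498], [-0.998, 0.058, -0.024], [-0.008, -0.499, -0.867]]
ft_force: [-2.5, -3.2, 1.9]
width: 0.0099
gripper_force: 48.7
tcp lock [-0.0003 -0.0007  0.0651] radius 0.03274957795983805 w by place 0.009692606696226158 w by tool y 0.01679695841458082 tilt [-0.0012 -0.0005 -1.    ] force lock [-1.1057 -3.2695  2.8726] grip 0.009921790263669518 48.7285190820694 11.35
axes world xl,yl,zl [[ 0.865  -0.0416  0.5   ]
 [ 0.048   0.9988  0.    ]
 [-0.4994  0.024   0.866 ]]
```

View pics/w5.png

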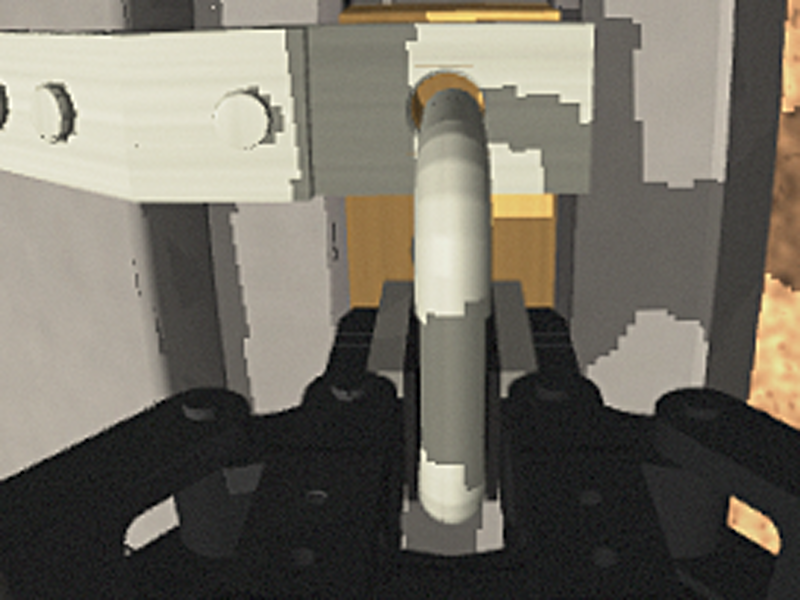

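The leg tip at about (452,100) sits over the plate hole at about (447,100). The block is centred at about 451, so I'll press in small steps.

```bash
python3 -m pendant '[[[0.001,0,-0.0017],[0,0,0],0.008],[[0.002,-0.0001,-0.0035],[0,0,0],0.008],[[0.003,-0.0001,-0.0052],[0,0,0],0.008],[[0.004,-0.0002,-0.0069],[0,0,0],0.008],[[0.004,-0.0002,-0.0069],[0,0,0],0.008]]' 50
python3 sw.py|head -1
```

```text
clock: 12.02
eef_pos: [0.5822, 0.0368, 0.1742]
tool_rot: [[-0.061, -0.865, 0.498], [-0.998, 0.056, -0.025], [-0.007, -0.499, -0.867]]
ft_force: [-4.1, -3.6, 2.2]
width: 0.0098
gripper_force: 48.8
tcp lock [-0.0003 -0.0007  0.057 ] radius 0.03268557848014079 w by place 0.010100194715902348 w by tool y 0.014858669785383959 tilt [-0.0013 -0.0006 -1.    ] force lock [-2.2663 -3.7785  3.8893] grip 0.009824686177215288 48.848007917404175 12.025
```

```bash
python3 -m pendant '[[[0.001,0,-0.0017],[0,0,0],0.008],[[0.0015,-0.0001,-0.0026],[0,0,0],0.008],[[0.0015,-0.0001,-0.0026],[0,0,0],0.008]]' 50
python3 sw.py|head -1;  python3 -m pendant '[[[0.0005,0,-0.0009],[0,0,0],0.008],[[0.001,0,-0.0017],[0,0,0],0.008],[[0.001,0,-0.0017],[0,0,0],0.008]]' 50
python3 sw.py|head -1
python3 - <<'E'
from h import *
im=r.get_image("wrist");cv2.imwrite("pics/w6.png",cv2.resize(im["frame"][130:334,100:372],(800,600),interpolation=cv2.INTER_CUBIC))
E
```

```text
clock: 12.4
eef_pos: [0.5836, 0.0367, 0.1718]
tool_rot: [[-0.061, -0.865, 0.498], [-0.998, 0.056, -0.025], [-0.007, -0.499, -0.867]]
ft_force: [-5.5, -4.6, 4.5]
width: 0.0099
gripper_force: 49.1
tcp lock [-0.0003 -0.0008  0.0542] radius 0.032794036642042994 w by place 0.009639860345978541 w by tool y 0.014868148884437419 tilt [-0.001  -0.0007 -1.    ] force lock [-2.2819 -4.8801  6.5344] grip 0.009888848513586476 49.10821259021759 12.4
clock: 12.78
eef_pos: [0.5845, 0.0366, 0.1702]
tool_rot: [[-0.061, -0.865, 0.499], [-0.998, 0.056, -0.025], [-0.007, -0.499, -0.867]]
ft_force: [-6.0, -5.0, 4.0]
width: 0.0106
gripper_force: 49.2
tcp lock [-0.0003 -0.0008  0.0523] radius 0.03281942710141791 w by place 0.009842133664271691 w by tool y 0.01487575508823204 tilt [-0.001  -0.0008 -1.    ] force lock [-2.9808 -5.2649  6.3569] grip 0.010595382252053982 49.20530140399933 12.775
```

View pics/w6.png

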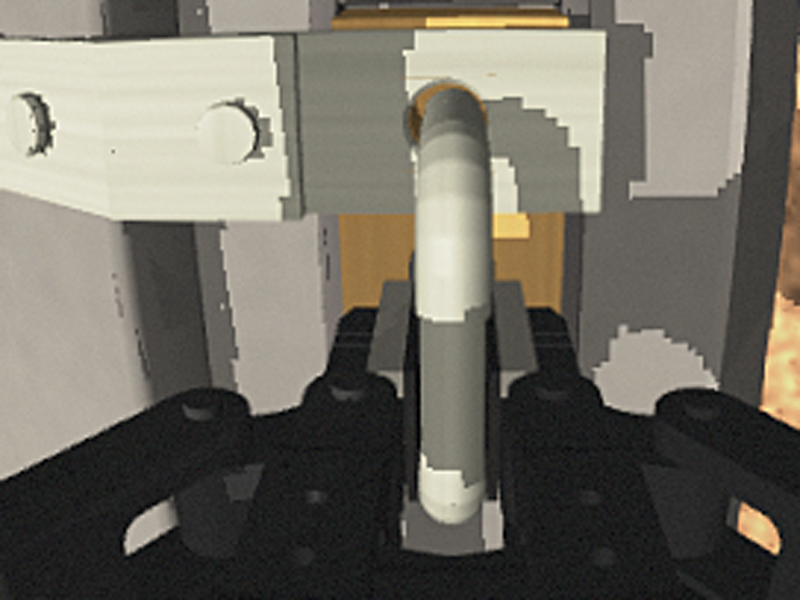

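The shackle has come down with the gripper, and the toe is in the plate hole at (447,100). Continuing slowly.

```bash
for i in 1 2; do python3 -m pendant '[[[0.0005,0,-0.0009],[0,0,0],0.008],[[0.0005,0,-0.0009],[0,0,0],0.008]]' 50 >/dev/null
python3 sw.py|head -1;done;  python3 -m pendant '[[[0.0005,0,-0.0009],[0,0,0],0.008],[[0.0005,0,-0.0009],[0,0,0],0.008]]' 50 >/dev/null
python3 sw.py|head -1
```

```text
tcp lock [-0.0003 -0.0008  0.0513] radius 0.03280618953769801 w by place 0.009053103557998784 w by tool y 0.01488595390022337 tilt [-0.001  -0.0009 -1.    ] force lock [-2.4014 -4.5584  5.7812] grip 0.009984698359948207 49.19283449649811 13.075
tcp lock [-0.0003 -0.0002  0.0498] radius 0.03224579795817282 w by place 0.01051259884154682 w by tool y 0.014146707845260037 tilt [-0.0016  0.0001 -1.    ] force lock [-1.895  -2.2324 -7.5516] grip 0.010311832905570105 48.53115677833557 13.325
tcp lock [-0.0003 -0.0002  0.0485] radius 0.032162576918442876 w by place 0.008864491905845453 w by tool y 0.012734263870995846 tilt [-0.0018  0.0002 -1.    ] force lock [ -1.7902  -3.6953 -10.11  ] grip 0.009922536497873233 48.562642335891724 13.575
```

```bash
python3 - <<'E'
from h import *
s=r.read_state();print(s["ft_force"],s["wrist_torque"],s["joint_torque"],s["q"])
im=r.get_image("wrist");a=cv2.resize(im["frame"][130:334,100:372],(400,300),interpolation=cv2.INTER_CUBIC)
im=r.get_image("side");b=cv2.resize(im["frame"][110:260,180:380],(400,300),interpolation=cv2.INTER_CUBIC)
cv2.imwrite("pics/w7.png",np.hstack([a,b]))
E
python3 sw.py|head -1
```

```text
[ 3.3233 -3.8592 -9.6506] [-0.6866  1.1165 -0.3377] [ -2.174  -46.9536  -4.2552 -12.5435   0.8918   0.9307  -0.0271] [ 0.0133  0.5165 -0.2646  2.2482  2.04    0.2744  0.9059]
tcp lock [-0.0003 -0.0001  0.0486] radius 0.03206083520571916 w by place 0.010389694847424432 w by tool y 0.012462358180424524 tilt [-0.0019  0.0004 -1.    ] force lock [ -2.5624  -3.0624 -10.4447] grip 0.010208360366532696 48.5017454624176 13.675
```

View pics/w7.png

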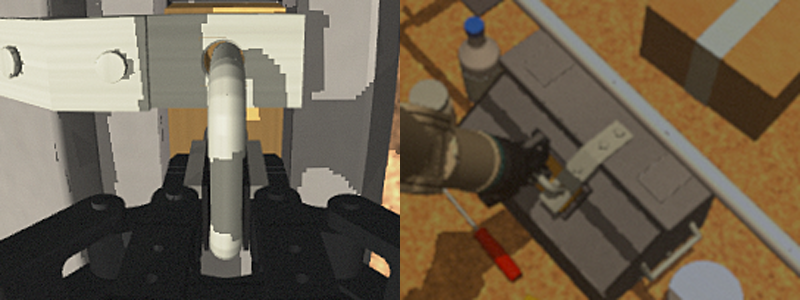

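```bash
for i in 1; do python3 -m pendant '[[[0.0004,0,-0.0007],[0,0,0],0.008],[[0.0004,0,-0.0007],[0,0,0],0.008]]' 50 >/dev/null
python3 sw.py|head -1;done;  python3 -m pendant '[[[0.0004,0,-0.0007],[0,0,0],0.008],[[0.0004,0,-0.0007],[0,0,0],0.008]]' 50 >/dev/null
python3 sw.py|head -1; python3 -c "
from h import *;print(r.read_state()['q'])"
```

```text
tcp lock [-0.0003 -0.0001  0.0483] radius 0.03211746140265681 w by place 0.007789427918506139 w by tool y 0.011945195871526402 tilt [-0.0013  0.0003 -1.    ] force lock [-4.3301 -4.7253 -7.3787] grip 0.009838263979919505 48.80275905132294 13.925
tcp lock [-0.0002 -0.0003  0.0479] radius 0.03232499210138606 w by place 0.006088680839685975 w by tool y 0.011982293480346672 tilt [-0.0008 -0.0001 -1.    ] force lock [-3.8644 -5.0282 -1.2793] grip 0.010298030676788332 49.408442974090576 14.175
[ 0.0164  0.5183 -0.2687  2.2486  2.0444  0.2782  0.9029]
```

The force on the tool turned from resisting to pulling, which suggests the pawl may already hold. I'll test with a small upward pull of about 1 mm.

```bash
python3 -m pendant '[[[-0.0006,0,0.001],[0,0,0],0.008],[[-0.0006,0,0.001],[0,0,0],0.008]]' 50 >/dev/null
python3 sw.py|head -1
python3 - <<'E'
from h import *
for n in("top","side"):
    im=r.get_image(n);d=r.place_of("crown",im)
    p=[.6699,.0333,-.048]
    print(n,d[:1],*[(l,np.array(proj(im,C2W(p,crown(0,l))))) for l in(0,.01,.0185)])
E
```

```text
tcp lock [-0.0002  0.      0.0486] radius 0.031982877486722606 w by place 0.004827416834363477 w by tool y 0.011824874514807576 tilt [-0.0013  0.0005 -1.    ] force lock [-3.5841 -4.3335 -8.5859] grip 0.009723961879128419 48.692800998687744 14.425
top [{'pixel': [201.1, 257.5], 'conf': 0.42}] (0, array([204.3108, 258.4721])) (0.01, array([202.9096, 258.5615])) (0.0185, array([201.7356, 258.6365]))
side [{'pixel': [197.1, 247.4], 'conf': 0.41}] (0, array([195.2859, 244.6638])) (0.01, array([195.5425, 246.1369])) (0.0185, array([195.7573, 247.3707]))
```

Pulling up meets firm resistance and the crown projects at about 18.5 mm, so it has latched. I'll relieve the pull, release, back off and look.

```bash
python3 -m pendant '[[[0.0005,0,-0.0009],[0,0,0],0.008],[[0.0005,0,-0.0009],[0,0,0],0.04],[[0.0005,0,-0.0009],[0,0,0],0.04],[[0.0005,0,-0.0009],[0,0,0],0.04],[[-0.01,0,0.017],[0,0,0],0.04],[[-0.03,0,0.05],[0,0,0],0.04],[[-0.055,0,0.095],[0,0,0],0.04],[[-0.08,0,0.14],[0,0,0],0.04],[[-0.08,0,0.14],[0,0,0],0.04]]' 20
python3 - <<'E'
from h import *
im=r.get_image("wrist");p=[.6699,.0333,-.048]
f=im["frame"].copy(); d=r.place_of("crown",im);print(d[:2])
for l in(0,.01,.0185):
    print(l,pf(im,C2W(p,crown(0,l))))
for P,c in[(L2C([0,-.032,.082-.0185]),(0,0,255)),(L2C([0,.032,.082-.0185]),(0,0,255)),(L2C([0,-.032,.082]),(255,0,0)),(L2C([0,.032,.082]),(255,0,0))]:
    q=pf(im,C2W(p,P)); cv2.circle(f,(int(q[1]),int(q[0])),2,c,-1)
cv2.imwrite("pics/w8.png",cv2.resize(f[60:300,100:420],(800,600),interpolation=cv2.INTER_CUBIC))
E
```

```text
clock: 15.75
eef_pos: [0.5129, 0.0354, 0.301]
tool_rot: [[-0.061, -0.863, 0.502], [-0.998, 0.055, -0.027], [-0.004, -0.502, -0.865]]
ft_force: [1.0, 0.1, -0.3]
width: 0.0398
gripper_force: 0.0
[{'pixel': [186.0, 256.6], 'conf': 0.67}]
0 [191.6633 257.2264]
0.01 [188.8389 257.1199]
0.0185 [186.5865 257.0347]
```

View pics/w8.png

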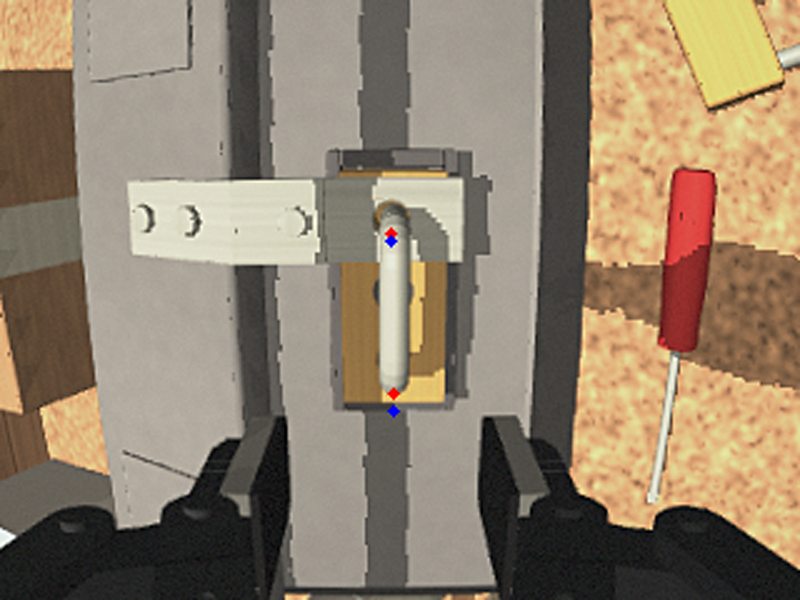

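With the gripper away, the shackle stays down: its heel end at (393,390) matches the locked prediction at 393 rather than the open one at 411. The toe is through the hasp plate at (390,215) and the lid is shut.

```bash
python3 -c "
from bench import r
print(r.finish_job())"
```

```text
the job is handed in; nothing more can be done
None
```

The chest is locked and the job handed in: the lid is shut, and the shackle is through the hasp plate and stayed down after I let go. The lid was pressed to about 59 N at the wrist, more than it needed.

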